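# Photograph a sample plate twice with the stand's shutter lever

### The arm

A 6-joint arm with a two-finger parallel gripper is mounted at the origin on the work surface. World frame = base frame: x ahead of the robot, y to its left, z up, the work surface at z = 0. Lengths are in m, angles in rad, forces in N, time in s.
With the tool pointing down it reaches from about 0.325 to 0.875 m from the base axis. Payload 4.4 kg.
Tool frame: the origin (TCP) lies on the centre line of the jaws, within the pads' length; the fingertips stand robot.tip_reach ahead of it and the grasp point (between the pads) lies 11 mm behind it (robot.tip_reach is the distance from the TCP to the fingertips, in m); z points along the fingers, y is the line along which they close (so a half turn about z gives the same grasp; the last joint's range is limited). The gripper opens to 85 mm and grips with 20 to 120 N. Pads are 22 mm wide; open, the fingers measure 114 mm over their backs; the gripper's body (76 mm by 85 mm) begins 54 mm behind the grasp point. The pads swing forward as they close: fully open they stand 13 mm farther back than shut.
Start: joints at [-1.387, 0.207, 1.542, -0, 1.393, -0.15], TCP at [0.188, -0.543, 0.239] pointing down, gripper open.
Joint ranges: [-2.73, 2.73], [-0.86, 2.22], [0.23, 2.46], [-1.11, 4.25], [0.08, 2.63], [-2.82, 2.82]. Speed limits (rad/s): [2.79, 2.79, 3.14, 3.14, 3.14, 3.14].

### API

Orientations are given as a unit quaternion [w, x, y, z].
In Python, from rig import robot, grab_frame, spotter gives the robot as it stands.
- The arm moves only by the shell command python3 -m jog 'ROWS' [FORCE]. ROWS is JSON, a list of rows, each an object of numbers: "grip": the finger opening in m, from 0 to 0.0854; "dx", "dy", "dz": the shift along the tool's x, y, z in m; "turn": the turn about the tool's z in rad. A call has 1 to 10 rows; each row shifts and turns the commanded pose from where the row before left it, along the tool's axes as they then stand; what a row does not reach is not made up. A row lasts 1/8 s, in which the tool goes at most 62.5 mm and 10.7 degrees, less where a joint would pass 70% of its speed; a pose out of reach is approached as far as the arm can. A call is refused whole if a number of a shift passes 0.0625 or a number of a turn 0.188, either way. A call with a gripper value outside its range is refused whole. The fingers move at their own pace and stop on an object; FORCE is the grip in N (left out, the last holds). Time passes only in rows, so rows that do not move let the fingers close. It gives the time, the measured TCP pose, the force, the opening and the grip force at its end, in the units of the state.
- robot.get_state(): the state, without advancing time (a new reading comes with each control period).
- grab_frame(name): name is "scene" or "side" or "wrist"; returns a dict with "pixels" (400x640x3 uint8, blue, green, red), "range_z" (400x640 float32, m along the optical axis (not along the pixel's ray), 0 where there is no reading), "fx", "fy", "cx", "cy" (pixels), "cam_to_world" (4x4, takes a point from camera to world coordinates); the wrist camera has in their place "hand_eye" (4x4, takes a point from camera to tool coordinates, whose origin is the TCP and whose axes are the flange's). Camera axes: x right, y down, z forward; pixel columns grow to the right and rows downward; lengths in m; the calibration is good to about 2 mm. A picture is of the moment at which its call begins: read the wrist's pose just before it.
- robot.hand_in(): hands the job in; it is judged then, once.
Trained networks look in a picture, given as the dict that the camera call returned (one of the last four; its "shot" number tells which), for a name from the list of things; names that differ only in an ending like _2 or _b are one class to them, and where a whole thing is asked for, a point or a joint stands for the part that bears it (a point fixed in the world has none). Each returns a list of dicts, best first, with "confidence" (0 to 1); they miss things now and then, are a little off and sometimes report something else, mostly with a low value. They report only what shows in the picture. A call takes as long as a camera call. They do not tell look-alikes from the thing itself.
- spotter.recognise(picture, query): "extent" ([left, top, right, bottom] in pixels, round what is visible of it).
- spotter.silhouettes(picture, query): "region" (400x640 bool, what is visible of it) and "extent" ([left, top, right, bottom] in pixels, round what is visible of it).
The state is a dict: "time": time; "qpos": joint angles; "dq": joint speeds; "joint_torque": joint torques, N m; "position": TCP position; "ee_rot": TCP orientation; "contact_force": force on the tool from outside, world axes, zero at the start; "moment": the same for the moment, N m; "finger_gap": finger opening in m; "finger_force": force on a finger pad.
Only numpy, scipy, OpenCV 4.12 (cv2) and the standard library are available. Lean on these libraries where they do the work, as an engineer would, in place of code of your own. Each camera call takes 0.05 s, during which the arm holds its last target. There are 200 camera calls.

### The job

Get the photo stand ready and take two pictures of the sample plate. Lift the plaster cast that stands in the shutter lever's way into the free end of the shallow model tray, set it down upright, and lay the sample plate from its rack squarely and centrally on the two rests of the stand, between their end lips, carrying it level and touching it by its edges only, never on the face with the samples; set both down rather than dropping them. Then swing the sprung lever all the way to its stop and let it return fully home, twice, leaving plate and cast where you put them and the other things on the bench undisturbed.

Things in the scene. Friction and masses are not known exactly. Their poses are not given: they have to be found in the camera images.
- stand: Photo stand fixed to the bench; grey base slab 12 mm thick, local x -85 to 165, y -125 to 120 mm about the origin (on the bench). Local x points away from the robot, y left, z up. At its back left corner a camera on a column occupies local x 80 to 175, y 70 to 180 mm, its lens reaching to x 60, y 70 at 150 mm or more above the bench; about 290 mm tall.
- bed (a point): Bed centre, at stand-local (-20, 50, 40) mm: where the centre of the plate's underside goes, long side along the stand's y. Two rests, each 56 (x) x 16 mm, centred 52 mm either side along y, tops 40 mm above the bench; outside each a lip 7 mm higher, inner face 64 mm from the centre. Elsewhere only the 12 mm slab, so fingers may reach below the plate. Axes as the stand.
- pivot (a point): Vertical axis of the shutter lever at bench height, at local (-50, -100) mm of the stand, near the front right corner. A boss of 20 mm radius, up to 46 mm above the bench with the lever's hub, stands on it.
- knob (a point): On the lever: axis of its black upright knob, 75 mm above the bench, 110 mm from the pivot axis. Knob 18 mm in diameter, 43 to 95 mm above the bench, on a flat steel arm 14 mm wide, 34 to 43 mm above the bench, running from the pivot to the knob. Pushing the knob sideways swings the lever.
- lever (a joint): Lever angle, rad, about the pivot: 0 home, 1.2 the stop, growing clockwise from above. At home the arm points along the stand's local +x turned 0.17 rad clockwise (towards local -y); at the stop turned 1.37 rad. A spring (0.27 N m/rad; 0.7 N at the knob at home, 3.7 N at the stop) drives it back home in well under a second.
- cast: Cream plaster dental cast to be cleared away: a block 64 (local x) x 52 (local y) x 36 mm high with a horseshoe of teeth 13 mm higher on top, within the block's outline. Origin at the centre of its underside, about 0.24 kg. It stands on the bench to the right of the stand in the sweep of the lever.
- tray: White shallow model tray fixed to the bench, 200 (local x) x 110 (local y) mm, rim 10 mm high and 4 mm thick. Origin at the centre of its underside. One end already holds another cast. It stands to the left or the right of the stand.
- tray_floor (a point): Centre of the tray's inner floor, 4 mm above the bench; axes as the tray.
- rack: Aluminium plate rack fixed to the bench, 145 (local x) x 56 (local y) mm: slab 8 mm thick with two rests 52 mm either side of its centre along local x, tops 40 mm above the bench, outside them lips 7 mm higher with inner faces 64 mm from the centre. Origin under its centre. It stands on the other side of the stand than the tray.
- plate: Thin grey sample plate, 120 (local x) x 58 (local y) x 6 mm, about 0.09 kg; white ceramic samples on its black upper face (108 x 46 mm, up to 4 mm above the rim). Origin at the centre of its underside. Starts face up on the rack's rests, long side along the rack. Hold it by its two long edges (58 mm apart).
- tray_cast: Bystander: another plaster cast, 60 x 50 x 28 mm plus 13 mm of teeth, standing in one end of the tray. Origin under its centre.
- spare_cast: Bystander: larger plaster cast, 70 x 60 x 45 mm plus 13 mm of teeth, on the bench in front. Origin under its centre.
- cup: Bystander: green plastic cup, rim radius 32 mm, 80 mm high, standing beyond the lever's sweep. Origin under its centre.
- spray: Bystander: white spray bottle, 54 mm diameter, 170 mm high, far right. Origin under its centre.
- jar: Bystander: clear jar with blue lid, 68 mm diameter, 70 mm high, far left. Origin under its centre.
- shade_case: Bystander: flat black shade case, 70 x 150 x 18 mm, in front. Origin under its centre.
- brush: Bystander: brush 170 mm long lying on the bench near the front left. Origin under its middle.
Things that resemble listed ones, but are neither listed nor needed, are in the scene too. What is shaped like the cast but pink or red is not meant. There is more than one size of the plate; the one meant has the size given above.

How it is judged:
On the way, in this order (a step that is already met when the one before it is completed fails the run):
1. the cast stands released in the tray and the plate lies released on the bed (x of cast in the frame of tray_floor between -0.095 and 0.095 m and y of cast in the frame of tray_floor between -0.05 and 0.05 m and z of cast in the frame of tray_floor between -0.004 and 0.004 m and angle between cast's own z axis and vertical below 0.08 rad and contact force between the fingers and cast below 0.1 N and x of plate in the frame of bed between -0.01 and 0.01 m and y of plate in the frame of bed between -0.006 and 0.006 m and z of plate in the frame of bed between -0.003 and 0.003 m and angle between plate's own z axis and vertical below 0.05 rad and angle between the x axis of plate and the y axis of stand, either way round below 0.12 rad and contact force between the fingers and plate below 0.1 N), for 0.2 s.
2. the lever is swung to its stop (value of joint lever above 1.12 rad), for 0.05 s.
3. the lever is let go and back home (value of joint lever below 0.08 rad and contact force between the fingers and lever below 0.1 N), for 0.1 s.
4. the lever is swung to its stop a second time (value of joint lever above 1.12 rad), for 0.05 s.
At the end, for the whole second after the job is handed in: Cast upright (0.08 rad), flat on the tray floor; plate flat on both rests, centred within 10 mm across and 6 mm along it, long side within 0.12 rad of the stand's y; lever home (below 0.08 rad) after two full strokes; all released, at rest (all of step 1 and linear speed of each of cast, plate below 0.02 m/s and value of joint lever below 0.08 rad and velocity of joint lever below 0.1 rad/s); the robot touches nothing.
It fails at once if the sample face of the plate is touched by the robot (contact force between any of the arm, the fingers and plate_c1 above 0.3 N).
It fails at once if the plate or the cast is tipped (0.4, 0.6 rad) (angle between plate's own z axis and vertical above 0.4 rad or angle between cast's own z axis and vertical above 0.6 rad).
It fails at once if the plate is dropped: loose more than 15 mm above rest height, or below the rests ((height (world z) of plate above 0.055 m and contact force between the fingers and plate below 0.05 N) or height (world z) of plate below 0.03 m).
It fails at once if the cast is dropped: loose more than 20 mm above the bench (height (world z) of cast above 0.02 m and contact force between the fingers and cast below 0.05 N).
It fails at once if a bystander is moved more than 25 mm (distance of any of tray_cast, spare_cast, cup, spray, jar, shade_case, brush from where it was at the start of the episode above 0.025 m).
It also fails if it takes over 72 s, if anything falls off the work surface, if the arm or the gripper's body presses on something with over 40 N, if the wrist force passes 120 N, or if a joint passes its speed limit or range.

## Working session

There is one attempt and no reset: what is moved stays moved. The work goes in short steps, Python scripts to look and compute and a shell command to move; the robot and the scene stay as the last step left them, time stands still between calls to the robot, and variables do not carry over. Pictures are saved under pics/ and viewed, at most 12 in all, crops included, and the job is handed in when it is done.

```bash
mkdir -p pics; ls; cat > h.py <<'E'
import numpy as np, cv2
from scipy.spatial.transform import Rotation as R
from rig import robot, grab_frame, spotter
def pose():
    s=robot.get_state(); q=s["ee_rot"]; T=np.eye(4)
    T[:3,:3]=R.from_quat([q[1],q[2],q[3],q[0]]).as_matrix(); T[:3,3]=s["position"]; return T
def frame(n):
    T=pose(); f=grab_frame(n)
    f["T"]=f["cam_to_world"] if n!="wrist" else T@np.array(f["hand_eye"]); return f
def cloud(f):
    z=f["range_z"]; v,u=np.mgrid[0:400,0:640]
    P=np.stack([(u-f["cx"])/f["fx"]*z,(v-f["cy"])/f["fy"]*z,z],-1)
    T=np.array(f["T"]); W=P@T[:3,:3].T+T[:3,3]; W[z<=0]=np.nan; return W
def rect(xy):
    (c,s,a)=cv2.minAreaRect((np.asarray(xy)*1000).astype(np.float32)); 
    return np.round(c,1),np.round(s,1),round(a,1)
E
python3 - <<'E'
from h import *
print(robot.tip_reach, robot.get_state())
for n in ["scene","side"]:
    f=frame(n); cv2.imwrite(f"pics/{n}0.png",f["pixels"]); W=cloud(f); np.savez(f"{n}0.npz",W=W,px=f["pixels"])
    for q in ["stand","knob","lever","cast","tray","rack","plate","tray_cast","spare_cast","cup","spray","jar","shade_case","brush"]:
        for d in spotter.silhouettes(f,q)[:4]:
            P=W[d["region"]]; P=P[~np.isnan(P[:,0])]
            if len(P)<5: continue
            zt=np.percentile(P[:,2],95); t=P[P[:,2]>zt-.02]
            print(n,q,round(d["confidence"],2),np.round(d["extent"]).astype(int),"med",np.round(np.median(P,0)*1000),"ztop",round(zt*1000),*rect(t[:,:2]))
E
```

```text
pics
0.008 {'time': 0.0, 'qpos': array([-1.38751683e+00,  2.07441199e-01,  1.54301674e+00,  4.09469928e-05,
        1.39345767e+00, -1.50522317e-01]), 'dq': array([-0.00106863,  0.00136151,  0.0006668 , -0.00057996, -0.00078993,
        0.00086169]), 'joint_torque': array([ 1.56562743e-03, -3.83032286e+01, -2.91594994e+01, -1.54625254e-04,
        1.05233886e-02, -9.60385648e-06]), 'position': array([ 0.18824162, -0.54251645,  0.23808391]), 'ee_rot': array([-1.16164946e-03,  9.86104283e-01,  1.66123426e-01,  1.12301637e-06]), 'contact_force': array([-0.98228583, -0.74143267, -0.14636349]), 'moment': array([ 0.02228029, -0.00083273,  0.0290799 ]), 'finger_force': 0.0, 'finger_gap': 0.08530761103868616}
scene stand 0.88 [252 202 375 322] med [678. 101.  16.] ztop 265 [708.5 137.9] [78.3 99.3] 15.3
scene knob 0.86 [280 203 321 222] med [563. -73.  47.] ztop 96 [610.4 -86.2] [14.5 16. ] 34.1
scene lever 0.83 [276 201 324 225] med [570. -75.  47.] ztop 96 [610.6 -86.5] [14.5 15.3] 34.1
scene cast 0.88 [181 157 197 182] med [ 672. -443.   38.] ztop 51 [ 689.2 -398.7] [194.4  50.7] 65.8
sce
[... 3399 characters left out ...]
0.4] [59.3 58.5] 83.4
side spray 0.85 [317 114 330 158] med [ 691. -287.   93.] ztop 164 [ 703.3 -299.4] [25.5 28.8] 63.5
side jar 0.83 [182 223 207 258] med [660. 331.  48.] ztop 72 [674.9 319.9] [55.3 61.7] 50.5
side jar 0.36 [306 168 336 202] med [580. -75.  45.] ztop 89 [602.9 -83.2] [15.6 13.1] 61.5
side shade_case 0.71 [352 201 396 237] med [357. -67.  19.] ztop 22 [361.7 -82.1] [154.7  71.5] 89.9
side shade_case 0.18 [307 168 333 202] med [562. -70.  44.] ztop 88 [604.3 -83.4] [ 9.7 15.7] 37.6
side brush 0.73 [306 263 328 319] med [304. 276.  18.] ztop 21 [324.6 252.7] [ 45.5 172.6] 45.2
side brush 0.33 [332 175 357 196] med [ 517. -151.   33.] ztop 48 [ 521.  -162.8] [62.9 52.5] 21.8
```

```bash
python3 - <<'E'
import cv2
a=cv2.imread("pics/scene0.png")[90:370,170:490]; cv2.imwrite("pics/c1.png",cv2.resize(a,(686,600),interpolation=cv2.INTER_CUBIC))
E
```

```text
(no output)
```

View pics/c1.png

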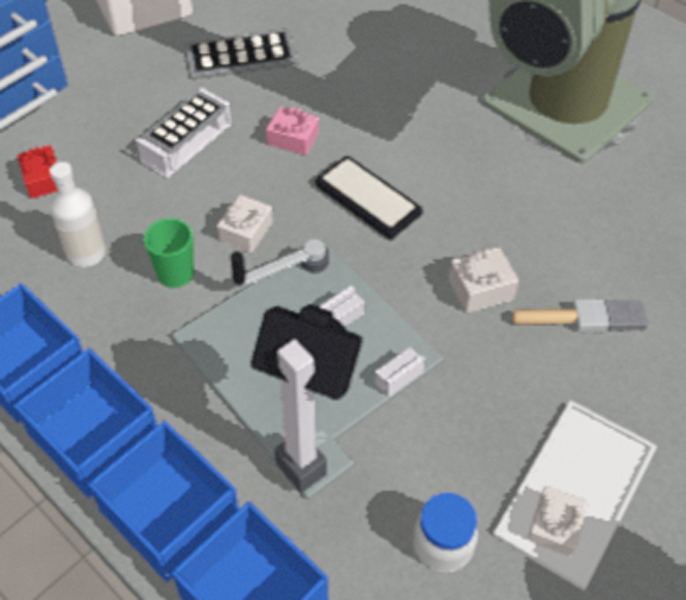

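The crop shows the cast at (245,222), the plate on its rack at (185,130), the free end of the tray at (600,450), and the lever at home with its knob at (238,268). The tool yaw already matches the cast, so I'll move over it and fit the stand at the same time.

```bash
python3 -m jog '[{"dx":0.049,"dy":-0.027,"grip":0.085},{"dx":0.049,"dy":-0.027},{"dx":0.049,"dy":-0.027},{"dx":0.049,"dy":-0.027},{"dx":0.049,"dy":-0.027},{"dx":0.049,"dy":-0.027},{"dx":0.049,"dy":-0.027},{"dx":0.049,"dy":-0.027},{"dx":0.049,"dy":-0.027},{"dx":0}]' 40
cat >> h.py <<'E'
def dst(x,y,z,yaw=None):
    "shift in tool axes to reach world mm target; turn to bring tool x to yaw deg"
    T=pose(); d=T[:3,:3].T@(np.array([x,y,z])/1000-T[:3,3]); cur=np.degrees(np.arctan2(T[1,0],T[0,0]))
    t=None if yaw is None else np.radians((cur-yaw+90)%180-90)
    print("shift mm",np.round(d*1000,1),"turn",None if t is None else round(t,3),"yaw",round(cur,2),"pos",np.round(T[:3,3]*1000,1))
E
python3 - <<'E'
from h import *
for n in ["scene","side"]:
    d=np.load(n+"0.npz"); P=d["W"].reshape(-1,3); P=P[~np.isnan(P[:,0])]
    # rests : z 33..55 near expected bed
    m=(P[:,2]>.033)&(P[:,2]<.055)&(P[:,0]>.42)&(P[:,0]<.66)&(P[:,1]>-.08)&(P[:,1]<.2)
    Q=P[m]; print(n,len(Q))
    if len(Q)>10:
        k=np.array([Q[:,0]*1e3//8*8,Q[:,1]*1e3//8*8]).T.astype(int)
        u,c=np.unique(k,axis=0,return_counts=True); print([tuple(map(int,a))+(int(b),) for a,b in zip(u,c) if b>2])
f=frame("wrist"); cv2.imwrite("pics/w1.png",f["pixels"]); W=cloud(f); np.savez("w1.npz",W=W,px=f["pixels"])
print(f["fx"],np.round(f["hand_eye"],3).tolist())
for q in ["cast","knob"]:
    for d in spotter.silhouettes(f,q)[:3]:
        P=W[d["region"]]; P=P[~np.isnan(P[:,0])]
        zt=np.percentile(P[:,2],95); t=P[P[:,2]>.02]
        print(q,round(d["confidence"],2),np.round(d["extent"]),"med",np.round(np.median(P,0)*1000),"ztop",round(zt*1000),*rect(t[:,:2]))
dst(524,-167,100)
E
```

```text
scene 610
[(488, -64, 4), (488, -56, 4), (488, -48, 5), (496, -72, 4), (496, -64, 7), (496, -56, 7), (496, -48, 9), (504, -72, 5), (504, -64, 4), (504, -56, 5), (504, -48, 13), (512, -64, 9), (512, -56, 14), (512, -48, 6), (512, 24, 6), (520, -72, 3), (520, -64, 8), (520, -56, 3), (520, 24, 9), (520, 32, 5), (520, 40, 11), (528, -72, 7), (528, -64, 10), (528, 24, 10), (528, 32, 6), (528, 40, 10), (528, 136, 4), (528, 144, 5), (528, 152, 4), (536, -80, 3), (536, -72, 4), (536, -64, 7), (536, 16, 9), (536, 24, 6), (536, 32, 8), (536, 40, 6), (536, 136, 10), (536, 144, 6), (536, 152, 7), (536, 160, 3), (544, -80, 4), (544, -72, 8), (544, 16, 11), (544, 24, 6), (544, 32, 6), (544, 40, 7), (544, 128, 3), (544, 136, 6), (544, 144, 7), (544, 152, 13), (544, 160, 3), (552, -80, 7), (552, -72, 8), (552, 16, 9), (552, 24, 4), (552, 32, 6), (552, 40, 6), (552, 128, 3), (552, 136, 7), (552, 144, 5), (552, 152, 12), (560, -80, 6), (560, -72, 8), (560, 16, 4), (560, 128, 6), (560, 136, 11), (560, 144, 5), (560, 152, 13), (568, -80, 7), (568, -72, 5), (568, 128, 4), (568, 136, 8), (568, 144, 4), (5
[... 854 characters left out ...]
544, 160, 7), (552, -72, 5), (552, 16, 4), (552, 24, 3), (552, 32, 4), (552, 40, 7), (552, 136, 5), (552, 152, 8), (552, 160, 3), (560, -72, 7), (560, 16, 8), (560, 24, 6), (560, 32, 5), (560, 40, 6), (560, 136, 3), (560, 152, 9), (568, -72, 5), (568, 16, 3), (568, 32, 3), (568, 128, 4), (568, 136, 4), (568, 144, 3), (568, 152, 11), (576, -80, 6), (576, 128, 3), (576, 136, 7), (576, 152, 14), (584, -80, 5), (584, 152, 4), (592, -80, 3), (600, -80, 6)]
350.08740121585834 [[0.0, -0.966, -0.26, 0.064], [1.0, 0.0, 0.0, 0.001], [-0.0, -0.26, 0.966, -0.134], [0.0, 0.0, 0.0, 1.0]]
shift mm [ 440.4 -245.5  139.3] turn None yaw 19.13 pos [ 188.4 -543.3  239.3]validation failed for argument at $[0]...
```

View pics/w1.png

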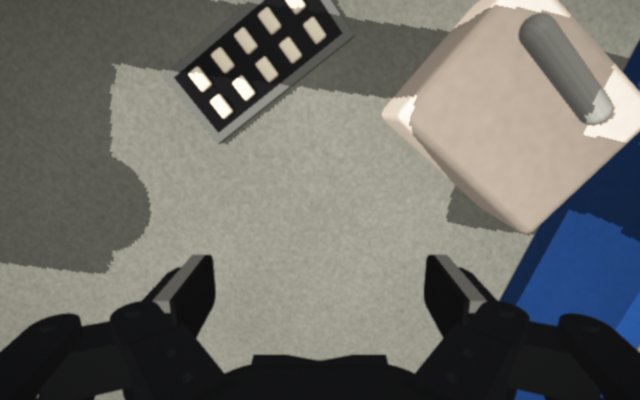

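The arm hasn't moved, because the call was refused. The picture therefore shows the start position, with a decoy plate at (260,70). I'll retry with every key in each row.

```bash
python3 -m jog '[{"grip":0.085,"dx":0.049,"dy":-0.027,"dz":0.0,"turn":0.0},{"grip":0.085,"dx":0.049,"dy":-0.027,"dz":0.0,"turn":0.0},{"grip":0.085,"dx":0.049,"dy":-0.027,"dz":0.0,"turn":0.0},{"grip":0.085,"dx":0.049,"dy":-0.027,"dz":0.0,"turn":0.0},{"grip":0.085,"dx":0.049,"dy":-0.027,"dz":0.0,"turn":0.0},{"grip":0.085,"dx":0.049,"dy":-0.027,"dz":0.0,"turn":0.0},{"grip":0.085,"dx":0.049,"dy":-0.027,"dz":0.0,"turn":0.0},{"grip":0.085,"dx":0.049,"dy":-0.027,"dz":0.0,"turn":0.0},{"grip":0.085,"dx":0.0,"dy":0.0,"dz":0.0,"turn":0.0}]' 40
python3 - <<'E'
from h import *
f=frame("wrist"); cv2.imwrite("pics/w2.png",f["pixels"]); W=cloud(f); np.savez("w2.npz",W=W,px=f["pixels"])
for q in ["cast","knob"]:
    for d in spotter.silhouettes(f,q)[:3]:
        P=W[d["region"]]; P=P[~np.isnan(P[:,0])]
        zt=np.percentile(P[:,2],95); t=P[P[:,2]>.025]
        print(q,round(d["confidence"],2),np.round(d["extent"]),"med",np.round(np.median(P,0)*1000),"ztop",round(zt*1000),*rect(t[:,:2]))
dst(524,-167,100)
E
```

```text
time: 2.78
position: [0.4899, -0.2077, 0.2394]
ee_rot: [-0.0, 0.986, 0.169, 0.0]
contact_force: [0.7, -0.2, -0.3]
finger_gap: 0.0848
finger_force: 0.0
cast 0.82 [265.  97. 322. 157.] med [ 526. -171.   35.] ztop 47 [ 525.  -171.4] [63.7 52.1] 19.0
cast 0.66 [284. 272. 348. 328.] med [ 362. -249.   35.] ztop 47 [ 352.8 -252.1] [53. 64.] 23.1
cast 0.64 [571.  41. 639. 134.] med [ 655. -438.   34.] ztop 45 [ 662.6 -455.9] [64.5 50.6] 67.0
knob 0.57 [155.   3. 243. 125.] med [547. -72.  43.] ztop 57 [550.2 -70.7] [ 27.1 131.4] 75.5
shift mm [ 48.9 -29.8 139.2] turn None yaw 19.12 pos [ 487.6 -211.1  239.2]
```

View pics/w2.png

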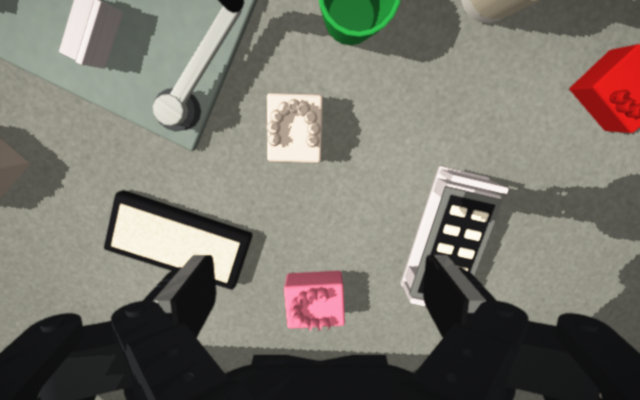

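The wrist picture shows the cast at (294,127). The fit puts it at (525,-171) mm with yaw 19°, in line with the tool. The lever hub is at (175,108) and the cup at (360,20), both clear of the fingers, so I'll go down and grip.

```bash
python3 -m jog '[{"grip":0.085,"dx":0.048,"dy":-0.025,"dz":0.0,"turn":0.0},{"grip":0.085,"dx":0.0,"dy":0.0,"dz":0.055,"turn":0.0},{"grip":0.085,"dx":0.0,"dy":0.0,"dz":0.055,"turn":0.0},{"grip":0.085,"dx":0.0,"dy":0.0,"dz":0.055,"turn":0.0},{"grip":0.085,"dx":0.0,"dy":0.0,"dz":0.057,"turn":0.0},{"grip":0.085,"dx":0.0,"dy":0.0,"dz":0.0,"turn":0.0},{"grip":0.03,"dx":0.0,"dy":0.0,"dz":0.0,"turn":0.0},{"grip":0.03,"dx":0.0,"dy":0.0,"dz":0.0,"turn":0.0},{"grip":0.03,"dx":0.0,"dy":0.0,"dz":0.0,"turn":0.0},{"grip":0.03,"dx":0.0,"dy":0.0,"dz":0.0,"turn":0.0}]' 40
```

```text
time: 4.18
position: [0.5277, -0.1731, 0.0209]
ee_rot: [0.002, 0.986, 0.166, 0.003]
contact_force: [-0.8, -0.8, 8.2]
finger_gap: 0.0513
finger_force: 44.6
```

```bash
python3 - <<'E'
from h import *
s=robot.get_state(); print(s["time"],s["finger_gap"],s["finger_force"],s["qpos"].round(2)); dst(525,-171,140,-8)
E
```

```text
4.175 0.05127166366829387 44.62905943393707 [-0.47  0.44  1.75 -0.    0.95  0.76]
shift mm [  -1.4   -2.2 -119.1] turn 0.473 yaw 19.12 pos [ 527.7 -173.1   20.9]
```

```bash
python3 -m jog '[{"grip":0.03,"dx":0.0,"dy":0.0,"dz":-0.03,"turn":0.0},{"grip":0.03,"dx":0.0,"dy":0.0,"dz":-0.045,"turn":0.075},{"grip":0.03,"dx":0.0,"dy":0.0,"dz":-0.045,"turn":0.075},{"grip":0.03,"dx":0.004,"dy":-0.03,"dz":0.0,"turn":0.0},{"grip":0.03,"dx":0.005,"dy":-0.05,"dz":0.0,"turn":0.0},{"grip":0.03,"dx":0.005,"dy":-0.05,"dz":0.0,"turn":0.0},{"grip":0.03,"dx":0.005,"dy":-0.05,"dz":0.0,"turn":0.0},{"grip":0.03,"dx":0.005,"dy":-0.05,"dz":0.0,"turn":0.0},{"grip":0.03,"dx":0.005,"dy":-0.05,"dz":0.0,"turn":0.0},{"grip":0.03,"dx":0.005,"dy":-0.03,"dz":0.0,"turn":0.0}]' 40
python3 - <<'E'
from h import *
f=frame("wrist"); W=cloud(f); np.savez("w3.npz",W=W,px=f["pixels"]); cv2.imwrite("pics/w3.png",f["pixels"])
print(robot.get_state()["finger_force"])
for q in ["tray","tray_cast","stand"]:
    for d in spotter.silhouettes(f,q)[:3]:
        P=W[d["region"]]; P=P[~np.isnan(P[:,0])]
        print(q,round(d["confidence"],2),np.round(d["extent"]),"med",np.round(np.median(P,0)*1000),*rect(P[:,:2]))
dst(478,377,140,10.5)
E
```

```text
time: 5.42
position: [0.5013, 0.1419, 0.1383]
ee_rot: [-0.0, 0.996, 0.093, 0.001]
contact_force: [-0.2, -0.9, -2.0]
finger_gap: 0.0511
finger_force: 43.5
43.47131431102753
tray 0.58 [  0.   1.  98. 235.] med [504. 355.   3.] [511.3 368. ] [171.6  83.1] 10.6
tray_cast 0.61 [ 0.  1. 30. 68.] med [571. 365.  14.] [572.6 368.1] [19.9 44.8] 83.6
stand 0.67 [290.   1. 639. 286.] med [575.  30.  11.] [578.2  16.1] [276.  204.8] 82.6
shift mm [  20.3 -237.4   -2.1] turn 0.002 yaw 10.63 pos [501.9 140.  138. ]
```

View pics/w3.png

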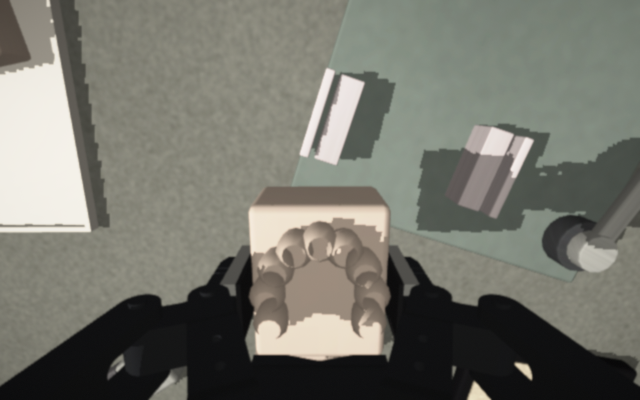

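The cast is held straight in the fingers. The tray's near rim corner is at (95,228) and its yaw of 10.6° is confirmed. Both bed rests are in view, at (333,117) and (490,170). I'll carry on to the tray.

```bash
python3 -m jog '[{"grip":0.03,"dx":0.004,"dy":-0.0475,"dz":0.0,"turn":0.0},{"grip":0.03,"dx":0.004,"dy":-0.0475,"dz":0.0,"turn":0.0},{"grip":0.03,"dx":0.004,"dy":-0.0475,"dz":0.0,"turn":0.0},{"grip":0.03,"dx":0.004,"dy":-0.0475,"dz":0.0,"turn":0.0},{"grip":0.03,"dx":0.004,"dy":-0.0475,"dz":0.0,"turn":0.0},{"grip":0.03,"dx":0.0,"dy":0.0,"dz":0.0,"turn":0.0},{"grip":0.03,"dx":0.0,"dy":0.0,"dz":0.04,"turn":0.0},{"grip":0.03,"dx":0.0,"dy":0.0,"dz":0.04,"turn":0.0},{"grip":0.03,"dx":0.0,"dy":0.0,"dz":0.022,"turn":0.0},{"grip":0.03,"dx":0.0,"dy":0.0,"dz":0.004,"turn":0.0}]' 40
python3 - <<'E'
from h import *
from scipy.optimize import least_squares
dst(478,377,25,10.5)
W=np.load("w3.npz")["W"].reshape(-1,3); W=W[~np.isnan(W[:,0])]
m=(W[:,2]>.036)&(W[:,2]<.053)&(W[:,0]>.5)&(W[:,0]<.62)
for lo,hi in [(0.0,.06),(.12,.18)]:
    Q=W[m&(W[:,1]>lo)&(W[:,1]<hi)]; print(len(Q),*rect(Q[:,:2]))
    L=Q[Q[:,2]>.0445]; print(" lip",len(L),*rect(L[:,:2]),np.median(L[:,2]))
m=(W[:,2]>.039)&(W[:,2]<.053)&(W[:,1]<-.03)&(W[:,1]>-.14)&(W[:,0]>.45)&(W[:,0]<.6)
Q=W[m]; print("lever",len(Q),*rect(Q[:,:2]))
E
```

```text
time: 6.88
position: [0.4772, 0.3739, 0.0292]
ee_rot: [0.001, 0.996, 0.091, -0.002]
contact_force: [0.3, -0.5, -2.1]
finger_gap: 0.0513
finger_force: 43.6
shift mm [ 1.3 -2.9  4.2] turn -0.002 yaw 10.41 pos [477.2 373.9  29.2]
3469 [545.3  30.7] [27.3 56.3] 83.2
 lip 816 [544.2  21.1] [ 7.3 55.7] 82.8 0.046098794283594646
3041 [559.9 143.6] [26.1 56. ] 82.7
 lip 858 [561.3 153.5] [ 6.  55.7] 82.7 0.046155422165821094
lever 2456 [523.2 -65.8] [28.9 69.9] 66.1
```

```bash
python3 -m jog '[{"grip":0.03,"dx":0.0,"dy":0.0,"dz":0.003,"turn":0.0},{"grip":0.03,"dx":0.0,"dy":0.0,"dz":0.0,"turn":0.0}]' 40;  python3 -m jog '[{"grip":0.03,"dx":0.0,"dy":0.0,"dz":0.002,"turn":0.0},{"grip":0.03,"dx":0.0,"dy":0.0,"dz":0.0,"turn":0.0}]' 40
```

```text
time: 7.12
position: [0.4794, 0.3768, 0.0297]
ee_rot: [-0.0, 0.996, 0.091, 0.001]
contact_force: [-0.1, -0.4, -1.1]
finger_gap: 0.051
finger_force: 43.6
time: 7.38
position: [0.4784, 0.3769, 0.0268]
ee_rot: [-0.0, 0.996, 0.092, 0.0]
contact_force: [-0.6, -0.2, -2.4]
finger_gap: 0.0515
finger_force: 43.6
```

```bash
python3 -m jog '[{"grip":0.03,"dx":0.0,"dy":0.0,"dz":0.0015,"turn":0.0},{"grip":0.03,"dx":0.0,"dy":0.0,"dz":0.0,"turn":0.0}]' 40;  python3 -m jog '[{"grip":0.03,"dx":0.0,"dy":0.0,"dz":0.0015,"turn":0.0},{"grip":0.03,"dx":0.0,"dy":0.0,"dz":0.0,"turn":0.0}]' 40;  python3 -m jog '[{"grip":0.03,"dx":0.0,"dy":0.0,"dz":0.0015,"turn":0.0},{"grip":0.03,"dx":0.0,"dy":0.0,"dz":0.0,"turn":0.0}]' 40
```

```text
time: 7.62
position: [0.4783, 0.377, 0.0251]
ee_rot: [-0.0, 0.996, 0.092, 0.0]
contact_force: [0.3, 0.0, -1.2]
finger_gap: 0.0509
finger_force: 43.8
time: 7.88
position: [0.4784, 0.377, 0.025]
ee_rot: [0.0, 0.996, 0.092, 0.0]
contact_force: [-3.3, -1.6, 8.2]
finger_gap: 0.0512
finger_force: 44.9
time: 8.12
position: [0.4784, 0.3771, 0.0249]
ee_rot: [0.0, 0.996, 0.092, 0.0]
contact_force: [-7.2, -2.1, 15.2]
finger_gap: 0.0511
finger_force: 45.7
```

```bash
python3 -m jog '[{"grip":0.03,"dx":0.0,"dy":0.0,"dz":-0.002,"turn":0.0},{"grip":0.066,"dx":0.0,"dy":0.0,"dz":0.0,"turn":0.0},{"grip":0.066,"dx":0.0,"dy":0.0,"dz":0.0,"turn":0.0},{"grip":0.066,"dx":0.0,"dy":0.0,"dz":0.0,"turn":0.0},{"grip":0.066,"dx":0.0,"dy":0.0,"dz":-0.03,"turn":0.0},{"grip":0.066,"dx":0.0,"dy":0.0,"dz":-0.06,"turn":0.0},{"grip":0.085,"dx":0.0,"dy":0.0,"dz":-0.06,"turn":0.0},{"grip":0.085,"dx":-0.01,"dy":0.05,"dz":-0.03,"turn":0.0}]' 40
python3 - <<'E'
from h import *
f=frame("wrist"); W=cloud(f)
for q in ["cast","tray"]:
    for d in spotter.silhouettes(f,q)[:3]:
        P=W[d["region"]]; P=P[~np.isnan(P[:,0])]; t=P[P[:,2]>.025] if q=="cast" else P
        print(q,round(d["confidence"],2),np.round(d["extent"]),"zmax",np.percentile(P[:,2],[50,97]).round(3),*rect(t[:,:2]))
E
python3 -m jog '[{"grip":0.085,"dx":-0.011,"dy":0.054,"dz":0.0,"turn":0.0},{"grip":0.085,"dx":-0.011,"dy":0.054,"dz":0.0,"turn":0.0},{"grip":0.085,"dx":-0.011,"dy":0.054,"dz":0.0,"turn":0.0},{"grip":0.085,"dx":-0.011,"dy":0.054,"dz":0.0,"turn":0.0},{"grip":0.085,"dx":-0.011,"dy":0.054,"dz":0.0,"turn":0.0},{"grip":0.085,"dx":-0.011,"dy":0.054,"dz":0.0,"turn":0.0},{"grip":0.085,"dx":-0.011,"dy":0.054,"dz":0.0,"turn":0.0},{"grip":0.085,"dx":-0.011,"dy":0.054,"dz":0.0,"turn":0.0},{"grip":0.085,"dx":-0.011,"dy":0.054,"dz":0.0,"turn":0.0},{"grip":0.085,"dx":-0.011,"dy":0.054,"dz":0.0,"turn":0.0}]' 40
```

```text
time: 9.12
position: [0.4797, 0.3284, 0.2087]
ee_rot: [-0.002, 0.996, 0.094, 0.004]
contact_force: [0.2, -0.4, 0.2]
finger_gap: 0.0853
finger_force: 0.0
cast 0.61 [235. 140. 296. 206.] zmax [0.039 0.052] [478.  375.7] [63.5 52.5] 10.7
tray 0.84 [198.   0. 327. 222.] zmax [0.004 0.01 ] [525.7 387.8] [199.8 113.4] 10.5
tray 0.55 [232. 140. 301. 209.] zmax [0.039 0.052] [471.9 379.3] [75.1 62.4] 9.9
time: 10.52
position: [0.4677, -0.226, 0.202]
ee_rot: [-0.001, 0.996, 0.092, -0.001]
contact_force: [-0.2, 0.6, -0.9]
finger_gap: 0.0846
finger_force: 0.0
```

```bash
python3 -m jog '[{"grip":0.085,"dx":-0.03,"dy":0.05,"dz":0.0,"turn":0.0},{"grip":0.085,"dx":-0.03,"dy":0.05,"dz":0.0,"turn":0.0},{"grip":0.085,"dx":0.0,"dy":0.0,"dz":0.0,"turn":0.09},{"grip":0.085,"dx":0.0,"dy":0.0,"dz":0.0,"turn":0.0}]' 40
python3 - <<'E'
from h import *
f=frame("wrist"); W=cloud(f); cv2.imwrite("pics/w4.png",f["pixels"]); np.savez("w4.npz",W=W,px=f["pixels"])
for q in ["plate","rack"]:
    for d in spotter.silhouettes(f,q)[:3]:
        P=W[d["region"]]; P=P[~np.isnan(P[:,0])]; t=P[P[:,2]>.035]
        print(q,round(d["confidence"],2),np.round(d["extent"]),"z",np.percentile(P[:,2],[3,50,97]).round(3),*rect(P[:,:2]),*rect(t[:,:2]))
dst(467,-359,120,5)
E
```

```text
time: 11.02
position: [0.4269, -0.3342, 0.2018]
ee_rot: [-0.002, 0.999, 0.047, -0.001]
contact_force: [-0.3, -0.5, -0.5]
finger_gap: 0.0849
finger_force: 0.0
plate 0.94 [334. 241. 498. 374.] z [0.003 0.008 0.014] [ 333.5 -447.3] [230.7 168.5] 2.6 [ 438.7 -376.8] [33.7 21.1] 39.5
plate 0.79 [323.  62. 395. 216.] z [0.044 0.046 0.05 ] [ 463.5 -366.9] [130.4  68.5] 6.5 [ 466.4 -361.9] [123.7  58.2] 6.4
rack 0.91 [324.  48. 398. 225.] z [0.008 0.045 0.047] [ 464.6 -364. ] [164.2  58.7] 5.5 [ 468.9 -362.9] [140.5  55.6] 6.3
shift mm [36.9 29.4 82.7] turn 0.009 yaw 5.52 pos [ 427.6 -333.4  202.8]
```

View pics/w4.png

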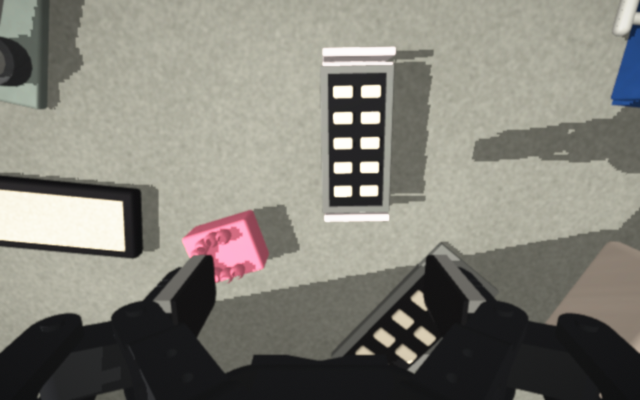

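The plate meant is at (358,140) on the rack. It fits at (467,-362) mm with yaw 6.2°. The larger-angled plate at (420,320) is a decoy on the bench. I'll go down over the plate.

```bash
python3 -m jog '[{"grip":0.085,"dx":0.037,"dy":0.033,"dz":0.0,"turn":-0.012},{"grip":0.085,"dx":0.0,"dy":0.0,"dz":0.05,"turn":0.0},{"grip":0.085,"dx":0.0,"dy":0.0,"dz":0.05,"turn":0.0},{"grip":0.085,"dx":0.0,"dy":0.0,"dz":0.0,"turn":0.0},{"grip":0.085,"dx":0.0,"dy":0.0,"dz":0.0,"turn":0.0}]' 30
python3 - <<'E'
from h import *
dst(467.5,-362.3,32,6.2); dst(467.5,-362.3,32,6.2)
f=frame("wrist"); W=cloud(f); cv2.imwrite("pics/w5.png",f["pixels"])
for d in spotter.silhouettes(f,"plate")[:2]:
        P=W[d["region"]]; P=P[~np.isnan(P[:,0])]; t=P[P[:,2]>.035]
        print(round(d["confidence"],2),np.round(d["extent"]),"z",np.percentile(P[:,2],[3,50,97]).round(3),*rect(t[:,:2]))
dst(467.5,-362.3,32,6.2)
E
```

```text
time: 11.8
position: [0.4684, -0.3642, 0.1054]
ee_rot: [0.001, 0.999, 0.054, 0.001]
contact_force: [0.2, 0.7, 0.9]
finger_gap: 0.0848
finger_force: 0.0
shift mm [-0.8 -2.1 73.4] turn -0.001 yaw 6.14 pos [ 468.4 -364.2  105.4]
shift mm [-0.8 -2.1 73.4] turn -0.001 yaw 6.14 pos [ 468.4 -364.2  105.4]
0.93 [402. 337. 437. 372.] z [0.001 0.007 0.009] [ 485.8 -382.5] [0. 0.] 0.0
0.73 [261. 117. 366. 317.] z [0.044 0.046 0.05 ] [ 465.3 -361.9] [123.1  58.1] 6.4
shift mm [-1.5 -3.5 74.9] turn -0.002 yaw 6.11 pos [ 469.  -365.3  106.9]
```

View pics/w5.png

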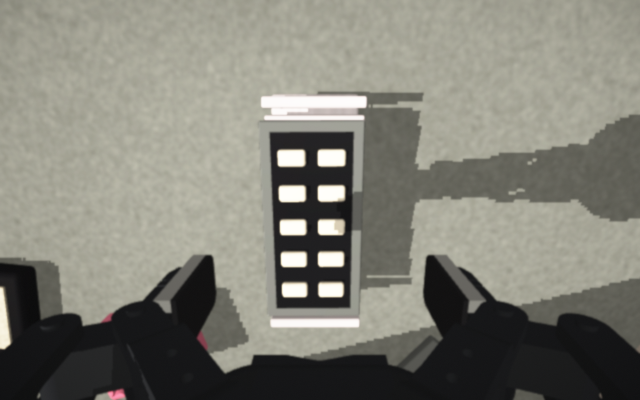

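The plate is centred at about (313,218), roughly 3 mm left of the jaw centre line. I'll correct for that, go down and grip.

```bash
python3 -m jog '[{"grip":0.085,"dx":-0.002,"dy":-0.003,"dz":0.0,"turn":0.0},{"grip":0.085,"dx":0.0,"dy":0.0,"dz":0.04,"turn":0.0},{"grip":0.085,"dx":0.0,"dy":0.0,"dz":0.033,"turn":0.0},{"grip":0.085,"dx":0.0,"dy":0.0,"dz":0.0,"turn":0.0},{"grip":0.045,"dx":0.0,"dy":0.0,"dz":0.0,"turn":0.0},{"grip":0.045,"dx":0.0,"dy":0.0,"dz":0.0,"turn":0.0},{"grip":0.045,"dx":0.0,"dy":0.0,"dz":0.0,"turn":0.0},{"grip":0.045,"dx":0.0,"dy":0.0,"dz":0.0,"turn":0.0}]' 30
```

```text
time: 12.9
position: [0.4664, -0.3627, 0.0334]
ee_rot: [0.002, 0.999, 0.053, 0.002]
contact_force: [-0.8, 0.3, 6.8]
finger_gap: 0.0573
finger_force: 32.8
```

```bash
python3 -m jog '[{"grip":0.045,"dx":0.0,"dy":0.0,"dz":-0.012,"turn":0.0},{"grip":0.045,"dx":0.0,"dy":0.0,"dz":-0.03,"turn":0.0},{"grip":0.045,"dx":0.0,"dy":0.0,"dz":-0.045,"turn":0.0},{"grip":0.045,"dx":0.0,"dy":0.0,"dz":-0.035,"turn":0.0}]' 30
python3 -m jog '[{"grip":0.045,"dx":0.0,"dy":0.0,"dz":0.0,"turn":-0.134},{"grip":0.045,"dx":0.0,"dy":0.0,"dz":0.0,"turn":-0.134},{"grip":0.045,"dx":0.0,"dy":0.0,"dz":0.0,"turn":-0.134},{"grip":0.045,"dx":0.0,"dy":0.0,"dz":0.0,"turn":-0.134},{"grip":0.045,"dx":0.0,"dy":0.0,"dz":0.0,"turn":-0.134},{"grip":0.045,"dx":0.0,"dy":0.0,"dz":0.0,"turn":-0.134},{"grip":0.045,"dx":0.0,"dy":0.0,"dz":0.0,"turn":-0.134},{"grip":0.045,"dx":0.0,"dy":0.0,"dz":0.0,"turn":-0.134},{"grip":0.045,"dx":0.0,"dy":0.0,"dz":0.0,"turn":-0.134},{"grip":0.045,"dx":0.0,"dy":0.0,"dz":0.0,"turn":-0.134}]' 30
python3 - <<'E'
from h import *
dst(520,87,150,82.7)
f=frame("wrist"); W=cloud(f); cv2.imwrite("pics/w6.png",f["pixels"])
for d in spotter.silhouettes(f,"plate")[:2]:
        P=W[d["region"]]; P=P[~np.isnan(P[:,0])]; t=P[P[:,2]>.1]
        print(round(d["confidence"],2),np.round(d["extent"]),"z",np.percentile(P[:,2],[3,50,97]).round(3),*rect(t[:,:2]))
E
```

```text
time: 13.4
position: [0.4651, -0.3613, 0.1551]
ee_rot: [0.001, 0.999, 0.053, 0.0]
contact_force: [0.9, -0.6, -1.4]
finger_gap: 0.0573
finger_force: 32.6
time: 14.65
position: [0.4646, -0.3609, 0.1531]
ee_rot: [-0.0, 0.748, 0.663, -0.0]
contact_force: [-0.1, -0.2, -1.5]
finger_gap: 0.0573
finger_force: 32.6
shift mm [451.3   1.1   3.2] turn 0.007 yaw 83.09 pos [ 464.6 -360.9  153.1]
0.75 [ 19. 227. 189. 373.] z [0.003 0.008 0.014] [ 412.6 -353.6] [20.4 21.4] 81.1
0.72 [238. 120. 402. 363.] z [0.164 0.165 0.169] [ 465.4 -349.4] [96.8 58.4] 83.1
```

View pics/w6.png

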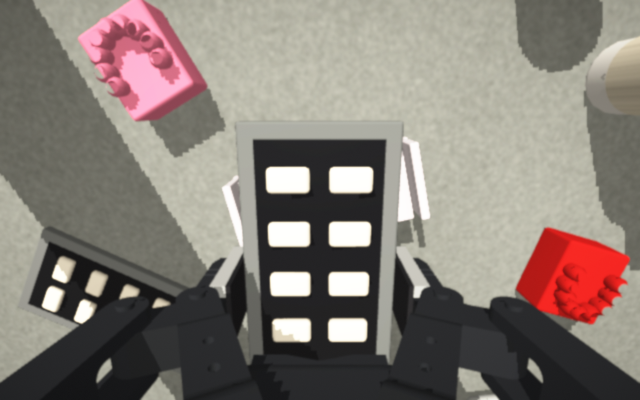

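The plate is held level and square at (320,240), yaw 83.1°, with its far edge at row 122. That puts its centre within about 1 mm of the tool axis. I'll carry it to the bed.

```bash
python3 -m jog '[{"grip":0.045,"dx":0.03,"dy":0.0,"dz":0.0,"turn":0.007},{"grip":0.045,"dx":0.048,"dy":0.0,"dz":0.0,"turn":0.0},{"grip":0.045,"dx":0.05,"dy":0.0,"dz":0.0,"turn":0.0},{"grip":0.045,"dx":0.05,"dy":0.0,"dz":0.0,"turn":0.0},{"grip":0.045,"dx":0.05,"dy":0.0,"dz":0.0,"turn":0.0},{"grip":0.045,"dx":0.05,"dy":0.0,"dz":0.0,"turn":0.0},{"grip":0.045,"dx":0.05,"dy":0.0,"dz":0.0,"turn":0.0},{"grip":0.045,"dx":0.05,"dy":0.0,"dz":0.0,"turn":0.0},{"grip":0.045,"dx":0.045,"dy":0.0,"dz":0.0,"turn":0.0},{"grip":0.045,"dx":0.028,"dy":0.0,"dz":0.0,"turn":0.0}]' 30
python3 -m jog '[{"grip":0.045,"dx":0.0,"dy":0.0,"dz":0.03,"turn":0.0},{"grip":0.045,"dx":0.0,"dy":0.032,"dz":0.0,"turn":0.0},{"grip":0.045,"dx":0.0,"dy":0.0,"dz":0.03,"turn":0.0},{"grip":0.045,"dx":0.0,"dy":0.0,"dz":0.0,"turn":0.0},{"grip":0.045,"dx":0.0,"dy":0.0,"dz":0.0,"turn":0.0}]' 30
python3 - <<'E'
from h import *
dst(552.7,87.3,90,82.7)
f=frame("wrist"); W=cloud(f); cv2.imwrite("pics/w7.png",f["pixels"])
dst(552.7,87.3,90,82.7)
F=W.reshape(-1,3); F=F[~np.isnan(F[:,0])]
for lo,hi,n in [(.043,.052,"lip"),(.036,.043,"rest"),(.092,.11,"plate")]:
    Q=F[(F[:,2]>lo)&(F[:,2]<hi)&(F[:,1]>(.1 if n!="plate" else .06))&(F[:,1]<.18)&(F[:,0]>.5)&(F[:,0]<.61)]
    if len(Q)>20: print(n,len(Q),*rect(Q[:,:2]),np.median(Q[:,2]))
E
```

```text
time: 16.0
position: [0.5239, 0.0881, 0.1532]
ee_rot: [-0.0, 0.752, 0.659, 0.0]
contact_force: [0.5, -0.7, -1.1]
finger_gap: 0.057
finger_force: 32.6
time: 16.62
position: [0.5557, 0.0818, 0.0933]
ee_rot: [-0.0, 0.753, 0.659, 0.0]
contact_force: [-0.2, -0.3, -0.1]
finger_gap: 0.0575
finger_force: 32.8
shift mm [ 5.1 -3.7  3.3] turn -0.006 yaw 82.38 pos [555.7  81.8  93.3]
shift mm [ 5.  -4.2  3.9] turn -0.005 yaw 82.4 pos [556.2  81.8  93.9]
lip 1457 [561.4 153.5] [ 5.8 55.7] 82.4 0.04611070399379283
rest 1567 [560.4 144.9] [11.2 56. ] 82.4 0.03915880332601754
plate 34050 [555.6 102.3] [84.7 84.1] 90.0 0.10551163703722097
```

View pics/w7.png

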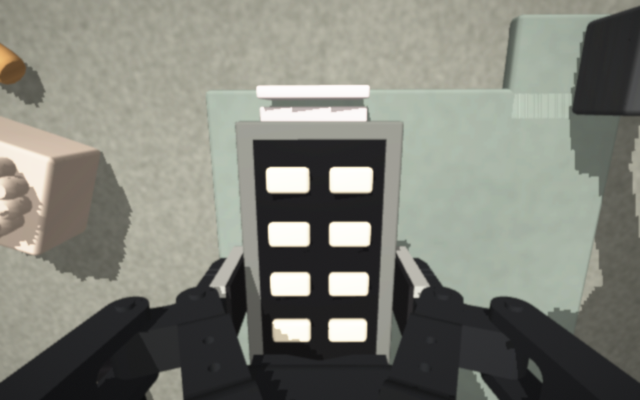

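The bed's left lip is at (313,92) and confirms the bed centre at (552.7,87.3). The plate needs to go 5 mm along tool +x and -4 mm in y.

```bash
python3 -m jog '[{"grip":0.045,"dx":0.0055,"dy":-0.004,"dz":0.0,"turn":-0.003},{"grip":0.045,"dx":0.0,"dy":0.0,"dz":0.02,"turn":0.0},{"grip":0.045,"dx":0.0,"dy":0.0,"dz":0.015,"turn":0.0},{"grip":0.045,"dx":0.0,"dy":0.0,"dz":0.0,"turn":0.0},{"grip":0.045,"dx":0.0,"dy":0.0,"dz":0.0,"turn":0.0}]' 30
python3 - <<'E'
from h import *
f=frame("wrist"); W=cloud(f); dst(552.7,87.3,35,82.6)
d=[d for d in spotter.silhouettes(f,"plate")][0]
P=W[d["region"]]; P=P[(P[:,2]>.066)&(P[:,2]<.08)]
tx=np.array([np.cos(np.radians(82.6)),np.sin(np.radians(82.6))]); ty=np.array([tx[1],-tx[0]])
r=P[:,:2]-[.5527,.0873]; a=r@tx; b=r@ty
print(np.round(d["extent"]),"far edge",np.percentile(a,[98,99.5,100])*1e3,"across",np.percentile(b,[.5,99.5])*1e3,rect(P[:,:2]))
F=W.reshape(-1,3); F=F[(F[:,2]>.043)&(F[:,2]<.052)&(F[:,1]>.13)&(F[:,1]<.18)&(F[:,0]>.5)&(F[:,0]<.61)]
print("lip",rect(F[:,:2]))
E
```

```text
time: 17.3
position: [0.5529, 0.0878, 0.0582]
ee_rot: [0.0, 0.751, 0.66, 0.0]
contact_force: [-0.4, -0.3, -0.8]
finger_gap: 0.0569
finger_force: 32.7
shift mm [-0.5 -0.5 23.5] turn 0.0 yaw 82.61 pos [553.2  87.7  58.5]
[237. 121. 405. 363.] far edge [58.85159028 59.85511799 60.41480775] across [-28.95536184  27.96688385] (array([553.7,  98.7]), array([97.9, 58.5]), 82.5)
lip (array([561.4, 153.6]), array([ 5.9, 55.9]), 82.6)
```

```bash
python3 -m jog '[{"grip":0.045,"dx":0.0,"dy":0.0,"dz":0.012,"turn":0.0},{"grip":0.045,"dx":0.0,"dy":0.0,"dz":0.009,"turn":0.0},{"grip":0.045,"dx":0.0,"dy":0.0,"dz":0.0,"turn":0.0},{"grip":0.045,"dx":0.0,"dy":0.0,"dz":0.0,"turn":0.0}]' 30;  python3 -m jog '[{"grip":0.045,"dx":0.0,"dy":0.0,"dz":0.002,"turn":0.0},{"grip":0.045,"dx":0.0,"dy":0.0,"dz":0.0,"turn":0.0}]' 30;  python3 -m jog '[{"grip":0.045,"dx":0.0,"dy":0.0,"dz":0.0015,"turn":0.0},{"grip":0.045,"dx":0.0,"dy":0.0,"dz":0.0,"turn":0.0}]' 30
```

```text
time: 17.9
position: [0.5525, 0.0877, 0.0366]
ee_rot: [-0.0, 0.751, 0.66, -0.0]
contact_force: [-0.5, -0.3, -1.5]
finger_gap: 0.0571
finger_force: 32.8
time: 18.15
position: [0.5527, 0.0877, 0.0349]
ee_rot: [0.0, 0.751, 0.66, 0.0]
contact_force: [0.3, -0.5, -1.0]
finger_gap: 0.0574
finger_force: 32.8
time: 18.4
position: [0.5528, 0.0877, 0.0335]
ee_rot: [0.0, 0.751, 0.66, 0.0]
contact_force: [-0.3, -0.2, -0.8]
finger_gap: 0.057
finger_force: 32.9
```

```bash
python3 -m jog '[{"grip":0.045,"dx":0.0,"dy":0.0,"dz":0.0015,"turn":0.0},{"grip":0.045,"dx":0.0,"dy":0.0,"dz":0.0,"turn":0.0}]' 30;  python3 -m jog '[{"grip":0.045,"dx":0.0,"dy":0.0,"dz":0.001,"turn":0.0},{"grip":0.045,"dx":0.0,"dy":0.0,"dz":0.0,"turn":0.0}]' 30
```

```text
time: 18.65
position: [0.5529, 0.0877, 0.0334]
ee_rot: [0.0, 0.751, 0.66, 0.0]
contact_force: [-4.5, -0.4, 8.5]
finger_gap: 0.0573
finger_force: 33.7
time: 18.9
position: [0.5529, 0.0877, 0.0333]
ee_rot: [0.0, 0.751, 0.66, -0.0]
contact_force: [-7.1, -0.0, 14.8]
finger_gap: 0.057
finger_force: 34.2
```

```bash
python3 -m jog '[{"grip":0.045,"dx":0.0,"dy":0.0,"dz":-0.0025,"turn":0.0},{"grip":0.075,"dx":0.0,"dy":0.0,"dz":0.0,"turn":0.0},{"grip":0.085,"dx":0.0,"dy":0.0,"dz":0.0,"turn":0.0},{"grip":0.085,"dx":0.0,"dy":0.0,"dz":0.0,"turn":0.0},{"grip":0.085,"dx":0.0,"dy":0.0,"dz":-0.02,"turn":0.0},{"grip":0.085,"dx":0.0,"dy":0.0,"dz":-0.055,"turn":0.0},{"grip":0.085,"dx":-0.02,"dy":-0.035,"dz":-0.02,"turn":0.0},{"grip":0.085,"dx":-0.05,"dy":0.0,"dz":-0.03,"turn":0.0},{"grip":0.085,"dx":0.0,"dy":0.0,"dz":0.0,"turn":0.0},{"grip":0.085,"dx":0.0,"dy":0.0,"dz":0.0,"turn":0.0}]' 30
python3 - <<'E'
from h import *
f=frame("wrist"); W=cloud(f); dst(609,-90,100,-17); cv2.imwrite("pics/w8.png",f["pixels"])
tx=np.array([np.cos(np.radians(82.6)),np.sin(np.radians(82.6))]); ty=np.array([tx[1],-tx[0]])
for d in spotter.silhouettes(f,"plate")[:2]:
    P=W[d["region"]]; P=P[~np.isnan(P[:,0])]; P=P[P[:,2]>.04]
    r=P[:,:2]-[.5527,.0873]; print(d["confidence"],rect(r),"along",np.percentile(r@tx,[.5,99.5])*1e3,"across",np.percentile(r@ty,[.5,99.5])*1e3,"z",np.percentile(P[:,2],[3,50]))
for d in spotter.silhouettes(f,"knob")[:2]:
    P=W[d["region"]]; P=P[~np.isnan(P[:,0])]; P=P[P[:,2]>.088]; 
    print(d["confidence"],np.round(d["extent"])); 
    if len(P)>5: print(rect(P[:,:2]))
E
```

```text
time: 20.15
position: [0.5087, 0.023, 0.158]
ee_rot: [-0.0, 0.751, 0.66, 0.0]
contact_force: [-0.4, 0.2, -0.6]
finger_gap: 0.085
finger_force: 0.0
shift mm [-99.5 114.5  57.1] turn -1.403 yaw 82.62 pos [508.3  23.4 157.4]
0.74 (array([-0.2,  0.1]), array([120. ,  58.2]), 82.7) along [-58.97345378  59.29347352] across [-29.11221154  28.19089988] z [0.04417624 0.04573463]
0.98 [311. 280. 431. 320.]
```

View pics/w8.png

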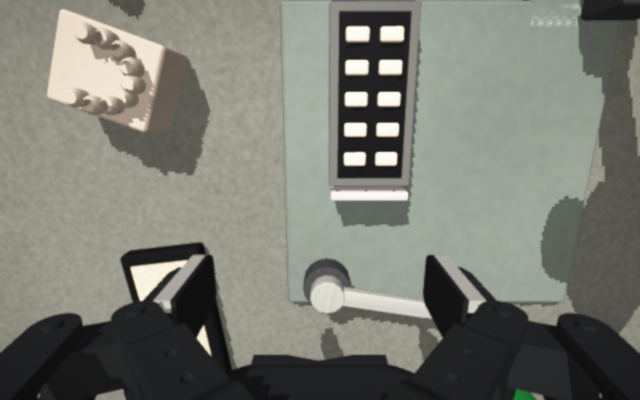

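The plate lies square and centred, at (-0.2, 0.1) mm from the bed centre (seen at (375,95)). The lever arm starts at its hub at (325,290). Next I'll close the fingers and go down beside the knob.

```bash
python3 -m jog '[{"grip":0.0,"dx":-0.02,"dy":0.04,"dz":0.0,"turn":0.0},{"grip":0.0,"dx":-0.02,"dy":0.04,"dz":0.0,"turn":0.0},{"grip":0.0,"dx":-0.012,"dy":0.034,"dz":0.0,"turn":-0.082},{"grip":0.0,"dx":0.0,"dy":0.0,"dz":0.0,"turn":0.0},{"grip":0.0,"dx":0.0,"dy":0.0,"dz":0.0,"turn":0.0}]' 30
python3 - <<'E'
from h import *
f=frame("scene"); W=cloud(f); dst(614.7,-42.9,70,87.3); a=f["pixels"][150:270,220:380]; cv2.imwrite("pics/s9.png",cv2.resize(a,(800,600),interpolation=cv2.INTER_CUBIC))
for d in spotter.silhouettes(f,"knob")[:1]:
    P=W[d["region"]]; P=P[~np.isnan(P[:,0])]; P=P[P[:,2]>.088]; print(d["confidence"],rect(P[:,:2]))
E
```

```text
time: 20.92
position: [0.6142, -0.0423, 0.1568]
ee_rot: [-0.001, 0.723, 0.69, -0.001]
contact_force: [0.2, -0.2, 0.1]
finger_gap: 0.0001
finger_force: 0.0
shift mm [-0.7  1.  87.1] turn 0.001 yaw 87.35 pos [614.  -42.2 157.1]
0.92 (array([608.9, -87.9]), array([17. , 13.7]), 46.0)
```

View pics/s9.png

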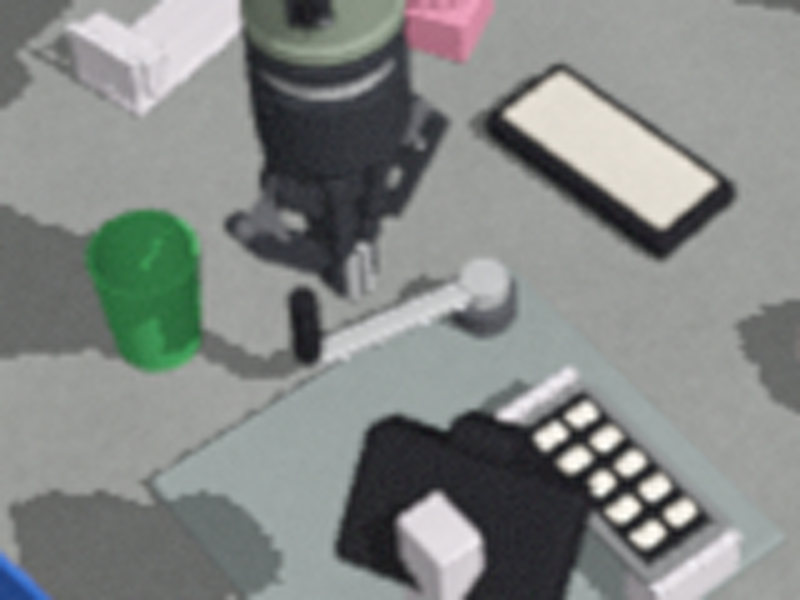

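The closed fingers are at (355,270) and the knob at (305,325), which measures (609,-88) mm as predicted. I'll go down and sweep about the pivot. Each row is a 0.12 rad arc: dx -13.3, dy +1.6, turn +0.12.

```bash
python3 -m jog '[{"grip":0.0,"dx":0.0,"dy":0.0,"dz":0.045,"turn":0.0},{"grip":0.0,"dx":0.0,"dy":0.0,"dz":0.042,"turn":0.0},{"grip":0.0,"dx":0.0,"dy":0.0,"dz":0.0,"turn":0.0},{"grip":0.0,"dx":-0.0133,"dy":0.0016,"dz":0.0,"turn":0.12},{"grip":0.0,"dx":-0.0133,"dy":0.0016,"dz":0.0,"turn":0.12},{"grip":0.0,"dx":-0.0133,"dy":0.0016,"dz":0.0,"turn":0.12},{"grip":0.0,"dx":-0.0133,"dy":0.0016,"dz":0.0,"turn":0.12},{"grip":0.0,"dx":-0.0133,"dy":0.0016,"dz":0.0,"turn":0.12}]' 30
python3 -m jog '[{"grip":0.0,"dx":-0.0133,"dy":0.0016,"dz":0.0,"turn":0.12},{"grip":0.0,"dx":-0.0133,"dy":0.0016,"dz":0.0,"turn":0.12},{"grip":0.0,"dx":-0.0133,"dy":0.0016,"dz":0.0,"turn":0.12},{"grip":0.0,"dx":-0.0133,"dy":0.0016,"dz":0.0,"turn":0.12},{"grip":0.0,"dx":-0.0133,"dy":0.0016,"dz":0.0,"turn":0.12},{"grip":0.0,"dx":-0.0133,"dy":0.0016,"dz":0.0,"turn":0.12},{"grip":0.0,"dx":0.0,"dy":0.0,"dz":0.0,"turn":0.0},{"grip":0.0,"dx":0.0,"dy":0.0,"dz":0.0,"turn":0.0}]' 30
python3 - <<'E'
from h import *
piv=np.array([503.9,-57.7]); f=frame("scene"); W=cloud(f); T=pose()
yaw=np.degrees(np.arctan2(T[1,0],T[0,0])); print(yaw,T[:3,3]*1e3, "phi",np.radians(72.96-yaw),robot.get_state()["contact_force"])
for d in spotter.silhouettes(f,"knob")[:2]:
    P=W[d["region"]]; P=P[~np.isnan(P[:,0])]; P=P[(P[:,2]>.08)&(P[:,2]<.1)]
    if len(P)>5: print(d["confidence"],np.round(d["extent"]),rect(P[:,:2]))
a=f["pixels"][140:260,220:380]; cv2.imwrite("pics/s10.png",cv2.resize(a,(800,600),interpolation=cv2.INTER_CUBIC))
E
```

```text
time: 22.02
position: [0.6055, -0.1083, 0.0741]
ee_rot: [0.001, 0.896, 0.444, 0.002]
contact_force: [-0.5, 2.2, -0.5]
finger_gap: 0.0001
finger_force: 0.9
time: 23.02
position: [0.5485, -0.162, 0.0736]
ee_rot: [0.001, 0.995, 0.103, 0.002]
contact_force: [4.9, 1.3, 2.4]
finger_gap: 0.0001
finger_force: 1.6
11.78162925851674 [ 548.45404892 -162.06845266   73.30882783] phi 1.0677640004446476 [2.64811844 1.37554309 1.79362198]
```

View pics/s10.png

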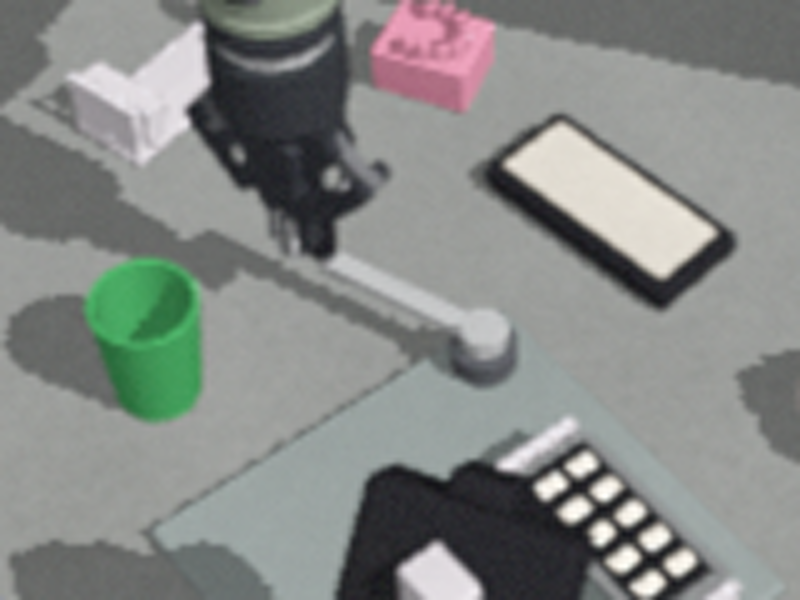

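The knob is touching the fingers at (320,245) and the lever has followed to about 1.07 rad, with the plate undisturbed. I'll go on to the stop.

```bash
python3 -m jog '[{"grip":0.0,"dx":-0.0133,"dy":0.0016,"dz":0.0,"turn":0.12},{"grip":0.0,"dx":0.0,"dy":0.0,"dz":0.0,"turn":0.0},{"grip":0.0,"dx":0.0,"dy":0.0,"dz":0.0,"turn":0.0}]' 30;  python3 -m jog '[{"grip":0.0,"dx":-0.003,"dy":0.0,"dz":0.0,"turn":0.0},{"grip":0.0,"dx":0.0,"dy":0.0,"dz":0.0,"turn":0.0}]' 30; python3 -m jog '[{"grip":0.0,"dx":-0.002,"dy":0.0,"dz":0.0,"turn":0.0},{"grip":0.0,"dx":0.0,"dy":0.0,"dz":0.0,"turn":0.0}]' 30
```

```text
time: 23.5
position: [0.5348, -0.1665, 0.0719]
ee_rot: [0.001, 0.999, 0.043, 0.001]
contact_force: [3.0, -0.4, 2.6]
finger_gap: -0.0003
finger_force: 1.8
time: 23.75
position: [0.5321, -0.1668, 0.0719]
ee_rot: [0.001, 0.999, 0.042, 0.002]
contact_force: [7.1, -0.2, 2.3]
finger_gap: -0.0001
finger_force: 3.0
time: 24.0
position: [0.5315, -0.1669, 0.072]
ee_rot: [0.001, 0.999, 0.042, 0.003]
contact_force: [10.4, -0.6, -1.3]
finger_gap: -0.0
finger_force: 4.9
```

The force rose from 3 to 10 N with no further motion, so the lever is at its stop. I'll now back along the arc past home.

```bash
python3 -m jog '[{"grip":0.0,"dx":0.005,"dy":0.0,"dz":0.0,"turn":0.0},{"grip":0.0,"dx":0.013,"dy":-0.0032,"dz":0.0,"turn":-0.12},{"grip":0.0,"dx":0.013,"dy":-0.0032,"dz":0.0,"turn":-0.12},{"grip":0.0,"dx":0.013,"dy":-0.0032,"dz":0.0,"turn":-0.12},{"grip":0.0,"dx":0.013,"dy":-0.0032,"dz":0.0,"turn":-0.12},{"grip":0.0,"dx":0.013,"dy":-0.0032,"dz":0.0,"turn":-0.12},{"grip":0.0,"dx":0.013,"dy":-0.0032,"dz":0.0,"turn":-0.12},{"grip":0.0,"dx":0.013,"dy":-0.0032,"dz":0.0,"turn":-0.12},{"grip":0.0,"dx":0.013,"dy":-0.0032,"dz":0.0,"turn":-0.12},{"grip":0.0,"dx":0.013,"dy":-0.0032,"dz":0.0,"turn":-0.12}]' 30
python3 -m jog '[{"grip":0.0,"dx":0.013,"dy":-0.0032,"dz":0.0,"turn":-0.12},{"grip":0.0,"dx":0.013,"dy":-0.0032,"dz":0.0,"turn":-0.12},{"grip":0.0,"dx":0.013,"dy":-0.0032,"dz":0.0,"turn":-0.12},{"grip":0.0,"dx":0.0,"dy":0.0,"dz":0.0,"turn":0.0},{"grip":0.0,"dx":0.0,"dy":0.0,"dz":0.0,"turn":0.0},{"grip":0.0,"dx":0.0,"dy":0.0,"dz":0.0,"turn":0.0}]' 30
python3 - <<'E'
from h import *
dst(614.7,-42.9,70,87.3)
f=frame("scene"); W=cloud(f)
for d in spotter.silhouettes(f,"knob")[:2]:
    P=W[d["region"]]; P=P[~np.isnan(P[:,0])]; P=P[(P[:,2]>.088)&(P[:,2]<.1)]
    if len(P)>5: print(d["confidence"],np.round(d["extent"]),rect(P[:,:2]))
E
```

```text
time: 25.25
position: [0.6112, -0.0825, 0.0697]
ee_rot: [-0.002, 0.834, 0.552, -0.002]
contact_force: [0.1, 0.1, 0.7]
finger_gap: 0.0004
finger_force: 0.4
time: 26.0
position: [0.6145, -0.044, 0.071]
ee_rot: [-0.0, 0.724, 0.69, -0.0]
contact_force: [-0.8, 0.1, 0.6]
finger_gap: -0.0
finger_force: 0.0
shift mm [1.1 0.1 1. ] turn -0.001 yaw 87.23 pos [614.5 -44.   71. ]
```

The tool is back at its start pose with zero finger force, and the spring has returned the lever. Now the second stroke.

```bash
python3 -m jog '[{"grip":0.0,"dx":-0.0133,"dy":0.0016,"dz":0.0,"turn":0.12},{"grip":0.0,"dx":-0.0133,"dy":0.0016,"dz":0.0,"turn":0.12},{"grip":0.0,"dx":-0.0133,"dy":0.0016,"dz":0.0,"turn":0.12},{"grip":0.0,"dx":-0.0133,"dy":0.0016,"dz":0.0,"turn":0.12},{"grip":0.0,"dx":-0.0133,"dy":0.0016,"dz":0.0,"turn":0.12},{"grip":0.0,"dx":-0.0133,"dy":0.0016,"dz":0.0,"turn":0.12},{"grip":0.0,"dx":-0.0133,"dy":0.0016,"dz":0.0,"turn":0.12},{"grip":0.0,"dx":-0.0133,"dy":0.0016,"dz":0.0,"turn":0.12},{"grip":0.0,"dx":-0.0133,"dy":0.0016,"dz":0.0,"turn":0.12},{"grip":0.0,"dx":-0.0133,"dy":0.0016,"dz":0.0,"turn":0.12}]' 30
python3 -m jog '[{"grip":0.0,"dx":-0.0133,"dy":0.0016,"dz":0.0,"turn":0.12},{"grip":0.0,"dx":-0.0133,"dy":0.0016,"dz":0.0,"turn":0.12},{"grip":0.0,"dx":0.0,"dy":0.0,"dz":0.0,"turn":0.0},{"grip":0.0,"dx":-0.003,"dy":0.0,"dz":0.0,"turn":0.0},{"grip":0.0,"dx":0.0,"dy":0.0,"dz":0.0,"turn":0.0}]' 30; python3 -m jog '[{"grip":0.0,"dx":-0.002,"dy":0.0,"dz":0.0,"turn":0.0},{"grip":0.0,"dx":0.0,"dy":0.0,"dz":0.0,"turn":0.0}]' 30
```

```text
time: 27.35
position: [0.5585, -0.1557, 0.0714]
ee_rot: [-0.001, 0.987, 0.159, 0.001]
contact_force: [1.9, 2.5, -0.1]
finger_gap: -0.0
finger_force: 1.6
time: 27.98
position: [0.5321, -0.1664, 0.0718]
ee_rot: [0.0, 0.999, 0.042, 0.002]
contact_force: [5.7, 0.8, -1.5]
finger_gap: 0.0005
finger_force: 2.8
time: 28.22
position: [0.5315, -0.1665, 0.0719]
ee_rot: [0.001, 0.999, 0.042, 0.003]
contact_force: [9.4, 1.9, -4.3]
finger_gap: 0.0
finger_force: 4.7
```

The lever is at the stop again. I'll back off past home, rise and check.

```bash
python3 -m jog '[{"grip":0.0,"dx":0.005,"dy":0.0,"dz":0.0,"turn":0.0},{"grip":0.0,"dx":0.013,"dy":-0.0032,"dz":0.0,"turn":-0.12},{"grip":0.0,"dx":0.013,"dy":-0.0032,"dz":0.0,"turn":-0.12},{"grip":0.0,"dx":0.013,"dy":-0.0032,"dz":0.0,"turn":-0.12},{"grip":0.0,"dx":0.013,"dy":-0.0032,"dz":0.0,"turn":-0.12},{"grip":0.0,"dx":0.013,"dy":-0.0032,"dz":0.0,"turn":-0.12},{"grip":0.0,"dx":0.013,"dy":-0.0032,"dz":0.0,"turn":-0.12},{"grip":0.0,"dx":0.013,"dy":-0.0032,"dz":0.0,"turn":-0.12},{"grip":0.0,"dx":0.013,"dy":-0.0032,"dz":0.0,"turn":-0.12},{"grip":0.0,"dx":0.013,"dy":-0.0032,"dz":0.0,"turn":-0.12}]' 30
python3 -m jog '[{"grip":0.0,"dx":0.013,"dy":-0.0032,"dz":0.0,"turn":-0.12},{"grip":0.0,"dx":0.013,"dy":-0.0032,"dz":0.0,"turn":-0.12},{"grip":0.0,"dx":0.013,"dy":-0.0032,"dz":0.0,"turn":-0.12},{"grip":0.0,"dx":0.0,"dy":0.0,"dz":-0.045,"turn":0.0},{"grip":0.0,"dx":0.0,"dy":0.0,"dz":-0.045,"turn":0.0},{"grip":0.0,"dx":0.0,"dy":-0.05,"dz":0.0,"turn":0.0},{"grip":0.0,"dx":0.0,"dy":-0.05,"dz":0.0,"turn":0.0},{"grip":0.0,"dx":0.0,"dy":0.0,"dz":0.0,"turn":0.0},{"grip":0.0,"dx":0.0,"dy":0.0,"dz":0.0,"turn":0.0}]' 30
python3 - <<'E'
from h import *
f=frame("scene"); W=cloud(f)
for q,lo,n in [("knob",.088,1),("plate",.04,1),("cast",.025,4),("cup",.07,1)]:
  for d in spotter.silhouettes(f,q)[:n]:
    P=W[d["region"]]; P=P[~np.isnan(P[:,0])]; P=P[P[:,2]>lo]
    if len(P)>5: print(q,round(d["confidence"],2),rect(P[:,:2]))
E
```

```text
time: 29.48
position: [0.6129, -0.0831, 0.0712]
ee_rot: [-0.0, 0.834, 0.552, -0.001]
contact_force: [0.1, 0.6, 0.6]
finger_gap: 0.0002
finger_force: 0.4
time: 30.6
position: [0.5151, -0.039, 0.1617]
ee_rot: [0.0, 0.723, 0.691, -0.0]
contact_force: [0.6, -0.3, 0.8]
finger_gap: -0.0002
finger_force: 0.0
knob 0.72 (array([610.6, -86.1]), array([14.1, 14.1]), 85.5)
cast 0.87 (array([ 686.5, -403.2]), array([182.7,  50.5]), 66.4)
cast 0.75 (array([478.6, 377.4]), array([65.2, 51.5]), 12.2)
cast 0.63 (array([ 372.9, -267.4]), array([45.1, 21.2]), 50.5)
cup 0.6 (array([ 641.5, -185.2]), array([65. , 60.7]), 42.9)
```

```bash
python3 - <<'E'
from h import *
W=cloud(frame("side")); F=W.reshape(-1,3)
r=F-[.5527,.0873,0]; t=np.radians(82.6); a=r[:,0]*np.cos(t)+r[:,1]*np.sin(t); b=r[:,0]*np.sin(t)-r[:,1]*np.cos(t)
m=(abs(a)<.059)&(abs(b)<.04)&(F[:,2]>.035)&(F[:,2]<.06); print(m.sum(),rect(np.c_[a,b][m]),np.percentile(F[m,2],[5,50,95]))
if m.sum()>50: print(robot.hand_in())
E
```

```text
535 (array([ 0.4, -1.9]), array([117.6,  64. ]), 0.6) [0.04227795 0.04657427 0.05063078]
the job is handed in; nothing more can be done
None
```

I handed the job in: the cast stands in the free end of the tray, the plate lies centred on the bed, and the lever was swung to its stop twice and is back home; no verdict was returned.

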